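Set out the sample inspection station

TASK

Set out the inspection station, in this order: put the brass weight gently in the middle of the balance's pan; stand the blue-capped jar in the middle of the stage's black disc, between its two clips; stand the orange case on the bench to the left of the balance (your left as you face its display), level with the middle of the pan and with about 40 mm of clear bench between them; and last put the black loupe centrally on top of the case. Everything stands upright, and the red-capped jar stays where it is.

Things in the scene. Friction and masses are not known exactly. Their poses are not given: they have to be found in the camera images.
- weight: loose upright brass check weight, about 200 g: round body 32 mm in diameter and 28 mm high, with a small knob (18 mm in diameter) on a thin neck on top, 44 mm high in all. Origin: centre of its underside; z up.
- blue_jar: loose upright round sample jar, whitish 40 mm body with a blue cap 41 mm in diameter (cap from 40 to 56 mm high), 56 mm high in all, about 70 g. Origin: centre of its underside; z up.
- red_jar: loose jar of the same shape and size as the blue-capped one but with a red cap; it is not part of the job and must not be shifted or knocked over. Origin: centre of its underside; z up.
- case: loose round orange loupe case with a flat top, 52 mm in diameter, 30 mm high, about 90 g. Origin: centre of its underside; z up.
- loupe: loose upright black loupe, a cylinder 36 mm in diameter and 36 mm high with an aluminium band and a pale lens on top, about 45 g. Origin: centre of its underside; z up.
- stage: light grey stage plate, fixed, 120 mm (x) by 130 mm (y), 14 mm thick; at its centre a black disc 80 mm across with a thin pale ring, disc top 16 mm above the bench. Two steel clips on 12 mm studs, 53 mm either side of the centre (+y, -y), tops 23 mm above the bench. Green sticker at the front edge (-x). Origin: under the disc centre at bench height; x front to back, y left, z up.
- balance: white balance, fixed, 100 mm wide (y -50 to +50), 116 mm deep (x -68 to +48), casing 22 mm high; round steel pan 80 mm across, its top 28 mm above the bench. Display and buttons along the front edge (-x), facing roughly towards the robot. Origin: under the pan centre at bench height; x front to back, y to the left as one faces the display, z up.

How it is judged:
By the outcome, as a careful person would: the job done as asked, in the order asked, and still so for the second after the job is handed in, with the robot touching nothing.
It also fails if it takes over 109 s, if anything falls off the work surface, if the arm or the gripper's body presses on something with over 40 N, if the wrist force passes 120 N, or if a joint passes its speed limit or range.

ROBOT

A 7-joint arm with a two-finger parallel gripper is mounted at the origin on the work surface. World frame = base frame: x ahead of the robot, y to its left, z up, the work surface at z = 0. Lengths are in m, angles in rad, forces in N, time in s.
With the tool pointing down it reaches from about 0.4 to 0.9 m from the base axis. Payload 5.6 kg.
Tool frame: the origin (TCP) lies at the very end of the fingers, on their centre line; the grasp point (between the pads) lies 19 mm behind it; z points along the fingers, y is the direction in which the jaws open and shut (so a half turn about z gives the same grasp; the last joint's range is limited). The gripper opens to 92 mm and grips with 3 to 60 N. Pads are 20 mm wide; open, the fingers measure 128 mm over their backs; the gripper's body (75 mm by 189 mm) begins 69 mm behind the grasp point.
Start: joints at [-1.373, 0.468, -0.012, 1.603, 0.006, 1.071, -0.056], TCP at [0.155, 0.631, 0.215] pointing down, gripper open.
Joint ranges: [-2.53, 2.53], [-0.31, 2.02], [-1.57, 1.55], [0.28, 2.44], [-1.29, 4.43], [0.15, 1.84], [-2.92, 2.92]. Speed limits (rad/s): [2.57, 2.57, 3.14, 3.14, 3.14, 3.14, 3.14].

INTERFACE

Orientations are given as [roll, pitch, yaw] about the fixed x, y, z axes, in that order (R = Rz(yaw) Ry(pitch) Rx(roll)).
In Python, from cell import sensors, cams, r gives the robot as it stands.
- The arm moves only by the tool drive_tool, never from a script. Its argument "motion" is a list of rows, each a list of 4 numbers: the shift along the tool's x, y, z in m, then the turn about the tool's z in rad. A call has 1 to 10 rows; each row shifts and turns the commanded pose from where the row before left it, along the tool's axes as they then stand; what a row does not reach is not made up. A row lasts 1/8 s, in which the tool goes at most 62.5 mm and 10.7 degrees, less where a joint would pass 70% of its speed; a pose out of reach is approached as far as the arm can. A call is refused whole if a number of a shift passes 0.0625 or a number of a turn 0.188, either way. A call with a gripper value outside its range is refused whole. "jaw" is the closure in counts, from 0 (fully open) to 255 (shut), set as the call begins (left out, the last holds). The fingers move at their own pace and stop on an object; the grip force is fixed at half the most. Time passes only in rows, so rows that do not move let the fingers close. It gives the time, the measured TCP pose, the force and the opening at its end, in the units of the state.
- sensors.get_state(): the state, without advancing time (a new reading comes with each control period).
- cams.snapshot(name): name is "side" or "top"; returns a dict with "frame" (384x512x3 uint8, blue, green, red), "mtx" (3x3 intrinsics, pixels), "dist_coeffs" ([k1, k2, p1, p2, k3] as OpenCV has them; the pictures are not rectified), "extrinsics" (4x4, takes a point from world to camera coordinates). Camera axes: x right, y up, looking along -z (the intrinsics and any distortion apply to the point x, -y, -z); pixel columns grow to the right and rows downward; lengths in m; the calibration is good to about 2 mm. A picture is of the moment at which its call begins. There is no depth.
- r.finish_job(): hands the job in, once; it reports no verdict.
The state is a dict: "t": time; "joint_positions": joint angles; "joint_vel": joint speeds; "effort": joint torques, N m; "tcp_pos": TCP position; "tool_rot": TCP orientation; "force": force on the tool from outside, world axes, zero at the start; "wrist_torque": the same for the moment, N m; "width": finger opening in m.
Only numpy, scipy, OpenCV 4.12 (cv2) and the standard library are available. Lean on these libraries where they do the work, as an engineer would, in place of code of your own. Each camera call takes 0.05 s, during which the arm holds its last target. There are 200 camera calls.

## Working session

There is one attempt and no reset: what is moved stays moved. The work goes in short steps, Python scripts to look and compute and a tool call to move; the robot and the scene stay as the last step left them, time stands still between calls to the robot, and variables do not carry over. Pictures are saved under pics/ and viewed, about 12 in all and at most 16, crops included, and the job is handed in when it is done.

Besides the shell and the picture viewer there is one more tool, called after ">>>" as name([rows], argument=value, ...), one row to a line, values as JSON. drive_tool: Moves the arm, as the interface text tells. Its arguments: {"type":"object","properties":{"motion":{"type":"array","items":{"type":"array","items":{"type":"number"}}},"jaw":{"type":"number"}},"required":["motion"]}

```bash
ls; mkdir -p pics
python3 - <<'E'
from cell import sensors,cams,r
import cv2
s=sensors.get_state(); print(s['t'],s['tcp_pos'],s['tool_rot'],s['width'])
for n in('top','side'):
    d=cams.snapshot(n); cv2.imwrite(f'pics/{n}0.png',d['frame']); print(n,d['mtx'],d['dist_coeffs'],d['extrinsics'])
E
```

```text
pics
0.0 [0.15493633 0.63065055 0.21364757] [-3.13981186e+00  1.31572615e-04  2.90072633e+00] 0.09183662485956927
top [[425.69040893   0.         254.51565974]
 [  0.         425.69040893 189.69129907]
 [  0.           0.           1.        ]] [-0.12950292  0.          0.          0.          0.        ] [[-1.54717527e-02 -9.99603132e-01  2.35415099e-02  2.04745749e-04]
 [ 9.80717609e-01 -1.05836497e-02  1.95143429e-01 -4.74271560e-01]
 [-1.94816828e-01  2.61067842e-02  9.80492141e-01 -9.28043515e-01]
 [ 0.00000000e+00  0.00000000e+00  0.00000000e+00  1.00000000e+00]]
side [[440.36291044   0.         260.81680067]
 [  0.         440.36291044 191.0830597 ]
 [  0.           0.           1.        ]] [-0.16983124  0.          0.          0.          0.        ] [[ 0.98672657 -0.16237857  0.00197045 -0.46040444]
 [ 0.09387782  0.58028471  0.80898493 -0.05247859]
 [-0.13250524 -0.79806194  0.58782608 -1.01114704]
 [ 0.          0.          0.          1.        ]]
```

View pics/top0.png

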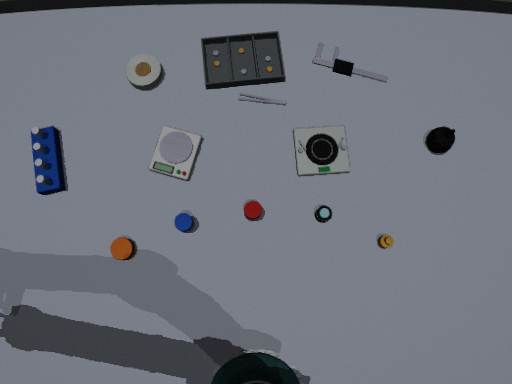

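View pics/side0.png

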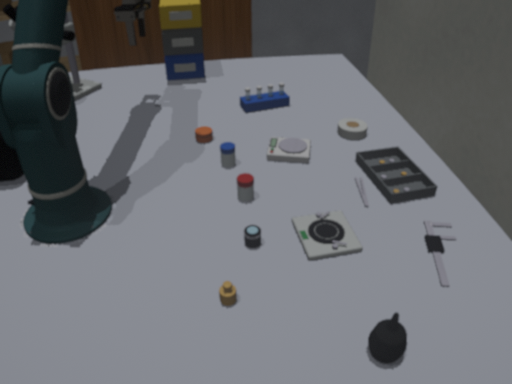

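The top view shows the case at (122,248), blue cap (185,222), red cap (253,210), loupe (324,213), weight (387,241), pan (176,148) and disc (322,149). A blue rack at (47,160) lies further left of the balance. The side view shows the same items.

```bash
cat > h.py <<'E'
import numpy as np,cv2
from cell import sensors,cams,r
def ray(d,uv):
    p=cv2.undistortPoints(np.array([[uv]],float),d['mtx'],d['dist_coeffs'])[0,0]
    E=d['extrinsics'];R=E[:3,:3];return -R.T@E[:3,3],R.T@np.array([p[0],-p[1],-1])
def onz(d,uv,z):
    o,v=ray(d,uv);return o+v*(z-o[2])/v[2]
def proj(d,P):
    q=d['extrinsics'][:3]@np.append(P,1);q=np.array([[q[0],-q[1],-q[2]]])
    return cv2.projectPoints(q,np.zeros(3),np.zeros(3),d['mtx'],d['dist_coeffs'])[0][0,0]
def blob(d,win,f,k=1):
    u0,v0,u1,v1=win;c=cv2.resize(d['frame'][v0:v1,u0:u1],None,fx=4,fy=4,interpolation=cv2.INTER_CUBIC)
    h=cv2.cvtColor(c,cv2.COLOR_BGR2HSV).astype(int)
    m=f(h[...,0],h[...,1],h[...,2]).astype(np.uint8)
    n,l,st,ce=cv2.connectedComponentsWithStats(m);i=1+np.argmax(st[1:,4])
    cn=max(cv2.findContours((l==i).astype(np.uint8),0,1)[0],key=cv2.contourArea)
    M=cv2.moments(cv2.convexHull(cn))
    tf=lambda x:(np.array(x)+.5)/4-.5+np.array([u0,v0])
    return tf([M['m10']/M['m00'],M['m01']/M['m00']]),M['m00']/16,tf(cv2.convexHull(cn)[:,0,:])
def w(u,v,s=22):return(u-s,v-s,u+s,v+s)
orange=lambda H,S,V:(H<14)&(S>150)&(V>90)
blue=lambda H,S,V:(H>100)&(H<130)&(S>150)&(V>60)
red=lambda H,S,V:((H<6)|(H>172))&(S>150)&(V>60)
green=lambda H,S,V:(H>40)&(H<85)&(S>130)&(V>40)
brass=lambda H,S,V:(H>8)&(H<35)&(S>90)&(V>60)
dark=lambda H,S,V:V<70
E
cat > m.py <<'E'
from h import *
T=cams.snapshot('top');S=cams.snapshot('side')
for n,f,t,s,z in[('case',orange,(122,248),(204,134),.015),('blue',blue,(185,222),(228,149),.048),('red',red,(253,210),(245,181),.048),('weight',brass,(387,241),(228,293),.018),('loupe',dark,(324,213),(253,236),.018)]:
    a,A,_=blob(T,w(*t,20),f);b,B,_=blob(S,w(*s,16),f)
    print(n,a.round(1),int(A),onz(T,a,z).round(4)[:2],'|',b.round(1),int(B),onz(S,b,z).round(4)[:2])
a,A,_=blob(T,w(322,149,21),dark);b,B,_=blob(S,w(326,231,19),dark)
print('disc',a,A,onz(T,a,.016)[:2],b,B,onz(S,b,.016)[:2])
a,A,_=blob(T,w(324,169,8),green);b,B,_=blob(S,w(304,235,8),green)
print('stk',a,A,onz(T,a,.014)[:2],b,B,onz(S,b,.014)[:2])
c=np.vstack([cv2.resize(T['frame'][v-38:v+38,u-38:u+38],None,fx=3.9,fy=3.9,interpolation=2) for u,v in[(176,152),(322,150)]])
c2=np.vstack([cv2.resize(S['frame'][v-38:v+38,u-38:u+38],None,fx=3.9,fy=3.9,interpolation=2) for u,v in[(290,149),(326,233)]])
cv2.imwrite('pics/crop1.png',np.hstack([c,c2]))
E
python3 m.py
```

```text
case [120.9 248.2] 364 [0.3453 0.3054] | [203.3 130.8] 75 [0.3457 0.3239]
blue [183.1 221.6] 242 [0.4023 0.1562] | [227.1 146.2] 57 [0.4028 0.164 ]
red [252.6 209.4] 241 [ 0.4285 -0.0009] | [244.7 178.3] 77 [0.4289 0.0065]
weight [386.2 241. ] 138 [ 0.3536 -0.315 ] | [227.1 292.8] 257 [ 0.3525 -0.3125]
loupe [322.9 213.7] 224 [ 0.4207 -0.1667] | [252.3 238.1] 257 [ 0.4203 -0.1721]
disc [321.46161543 149.03547077] 799.0 [ 0.57928526 -0.17110005] [325.77921691 231.05146146] 637.5625 [ 0.57931132 -0.17339592]Traceback (most recent call last):
  File "m.py", line 8, in <module>
    a,A,_=blob(T,w(324,169,8),green);b,B,_=blob(S,w(304,235,8),green)
                                           ~~~~^^^^^^^^^^^^^^^^^^^^^^
  File "h.py", line 15, in blob
    n,l,st,ce=cv2.connectedComponentsWithStats(m);i=1+np.argmax(st[1:,4])
                                                      ~~~~~~~~~^^^^^^^^^^
    return _wrapfunc(a, 'argmax', axis=axis, out=out, **kwds)
    return bound(*args, **kwds)
ValueError: attempt to get argmax of an empty sequence
```

```bash
sed -i 's/^a,A,_=blob(T,w(324,169.*$/a,A,_=blob(T,w(324,169,8),green);print("stk",a,A,onz(T,a,.014)[:2])/; s/^print(.stk.*$//' m.py
cat >> m.py <<'E'
white=lambda H,S,V:(S<40)&(V>V.max()*0.62)
a,A,hb=blob(T,w(176,152,32),lambda H,S,V:(V>175));print('bal',a,A,onz(T,a,.022)[:2])
print(cv2.minAreaRect(np.array([onz(T,p,.022)[:2] for p in hb],np.float32)))
a,A,_=blob(T,w(163,168,12),green);print('lcd',a,A,onz(T,a,.022)[:2])
E
python3 m.py
```

```text
case [120.9 248.2] 365 [0.3453 0.3054] | [203.2 130.8] 74 [0.3456 0.3239]
blue [183.1 221.6] 242 [0.4023 0.1561] | [227.1 146.2] 57 [0.4028 0.1641]
red [252.6 209.4] 241 [ 0.4284 -0.0009] | [244.8 178.3] 76 [0.4291 0.0063]
weight [386.2 241. ] 138 [ 0.3535 -0.3149] | [227.2 292.9] 261 [ 0.3527 -0.3128]
loupe [322.9 213.7] 223 [ 0.4206 -0.1667] | [252.3 238. ] 259 [ 0.4203 -0.1719]
disc [321.46640899 149.03167227] 799.40625 [ 0.57929482 -0.1711123 ] [325.76550207 231.05746254] 638.1875 [ 0.57927667 -0.17340986]
stk [323.68049004 168.93946541] 39.75 [ 0.52992591 -0.17442867]Traceback (most recent call last):
  File "m.py", line 14, in <module>
    a,A,hb=blob(T,w(176,152,32),lambda H,S,V:(V>175));print('bal',a,A,onz(T,a,.022)[:2])
           ~~~~^^^^^^^^^^^^^^^^^^^^^^^^^^^^^^^^^^^^^^
  File "h.py", line 15, in blob
    n,l,st,ce=cv2.connectedComponentsWithStats(m);i=1+np.argmax(st[1:,4])
                                                      ~~~~~~~~~^^^^^^^^^^
    return _wrapfunc(a, 'argmax', axis=axis, out=out, **kwds)
    return bound(*args, **kwds)
ValueError: attempt to get argmax of an empty sequence
```

View pics/crop1.png

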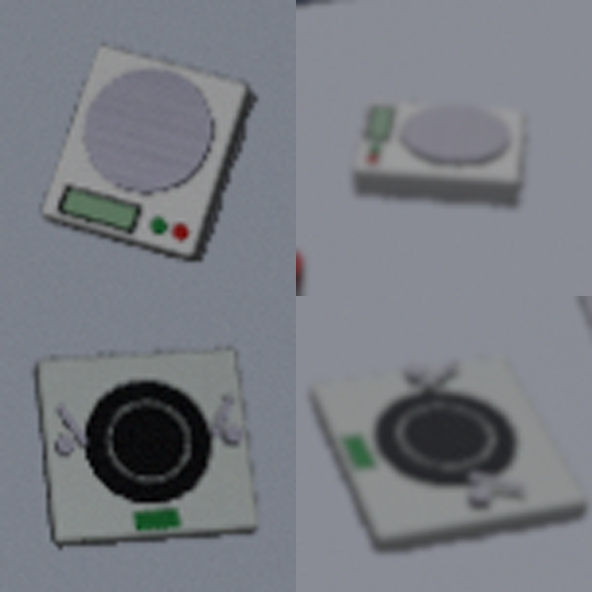

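The crop shows the balance casing corners at about (104,43), (248,83), (197,258), (42,213), with the pan centred at (148,130). The disc is centred at (149,441), with its clips left and right and the sticker at the front.

Run:
```python
from h import *
T=cams.snapshot('top')
f=lambda x,y,z:onz(T,(np.array([x,y])+.5)/3.9-.5+[138,114],z)[:2]
c=[f(*p,.022) for p in[(104,43),(248,83),(197,258),(42,213)]]
for i in range(4):
    e=c[(i+1)%4]-c[i];print(np.linalg.norm(e).round(4),np.degrees(np.arctan2(*e[::-1])).round(1))
p=f(148.5,130,.028);m=sum(c)/4;print('pan',p,'cas',m)
F=(c[0]+c[1])/2-(c[2]+c[3])/2; y=c[0]-c[1]; a=np.arctan2(F[1],F[0]); b=np.arctan2(-y[0],y[1]);print(np.degrees([a,b]))
t=(a+b)/2;X=np.array([np.cos(t),np.sin(t)]);Y=np.array([-X[1],X[0]]);q=m+.010*X;print('pan from casing',q)
o=(p+q)/2;print('target case',o+.116*Y)
print('px',proj(T,np.append(o,.028)),proj(T,np.append(o+.116*Y,.015)))
a,A,h=blob(T,w(176,148,24),lambda H,S,V:(H>112)&(S>15)&(V>90));print(a,A)
print(sensors.get_state()['t'])
```

```text
0.0945 -106.9
0.1146 165.0
0.0998 73.0
0.1143 -17.7
pan [0.58390923 0.17991574] cas [0.57417789 0.18119741]
[-16.32598349 -16.89376856]
pan from casing [0.58376062 0.17833887]
target case [0.61699394 0.29028701]
px [176.03333673 146.98715398] [132.01587586 136.18050146]
[175.59860686 147.03427378] 816.875
0.35
```

>>> drive_tool([
  [-0.06,0,0,-0.12],
  [-0.06,0,0,-0.12],
  [-0.06,0,0,0],
  [-0.04,-0.045,0,0],
  [-0.02,-0.058,0,0],
  [0,-0.062,0,0],
  [0,-0.062,0,0],
  [0,-0.062,0,0],
  [0,-0.062,0,0],
  [0,-0.062,0,0],
], jaw=90)

```text
t: 1.6
tcp_pos: [0.3925, 0.1946, 0.2149]
tool_rot: [3.141, 0.001, 3.141]
force: [1.4, 0.3, 0.9]
width: 0.0594
```

>>> drive_tool([
  [-0.01,-0.06,0,0],
  [0,-0.06,0,0],
  [0,-0.06,0,0],
  [0,-0.06,0,0],
  [0,-0.06,0,0],
  [0.015,-0.06,0,0],
  [0.015,-0.06,0,0],
  [0.02,-0.06,0,0],
  [0,-0.03,0.05,0],
  [0,0,0.05,0],
])

```text
t: 2.85
tcp_pos: [0.3525, -0.3158, 0.1142]
tool_rot: [-3.139, 0.003, 3.137]
force: [1.7, 0.6, 0.1]
width: 0.0593
```

Run:
```python
from h import *
T=cams.snapshot('top');S=cams.snapshot('side')
c=lambda d,u,v,k:cv2.resize(d['frame'][v-k:v+k,u-k:u+k],(400,400),interpolation=2)
cv2.imwrite('pics/w1.png',np.hstack([c(T,386,241,50),c(S,228,285,50)]))
s=sensors.get_state();print(s['tcp_pos'],s['tool_rot'],s['joint_positions'])
```

```text
[ 0.3490262  -0.31094186  0.11076662] [ 3.13740773 -0.00878613  3.13932384] [ 0.15444427  0.35134092  0.59490066  2.14823216 -0.28961255  0.72924734
  2.50943436]
```

View pics/w1.png

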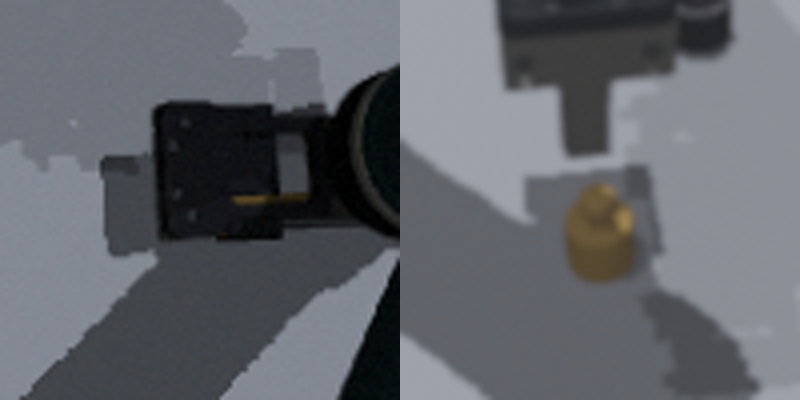

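The side crop shows the weight at about (600,235), with the fingers above it and roughly in line.

>>> drive_tool([
  [0,0,0.03,0],
  [0,0,0.03,0],
  [0,0,0.02,0],
  [0,0,0,0],
  [0,0,0,0],
])

```text
t: 3.58
tcp_pos: [0.3535, -0.3132, 0.0362]
tool_rot: [-3.141, 0.002, 3.141]
force: [0.0, 0.1, 0.1]
width: 0.0595
```

>>> drive_tool([
  [0,0,0.016,0],
  [0,0,0.014,0],
  [0,0,0,0],
  [0,0,0,0],
])

```text
t: 4.08
tcp_pos: [0.3521, -0.3127, 0.0044]
tool_rot: [3.141, -0.001, 3.14]
force: [-0.5, -0.0, 0.6]
width: 0.0594
```

>>> drive_tool([
  [0,0,0,0],
  [0,0,0,0],
  [0,0,0,0],
  [0,0,0,0],
  [0,0,0,0],
  [0,0,0,0],
], jaw=200)

```text
t: 4.82
tcp_pos: [0.3524, -0.3127, 0.0048]
tool_rot: [3.142, 0.0, 3.141]
force: [-0.3, 1.8, 4.3]
width: 0.0317
```

>>> drive_tool([
  [0,0,-0.02,0],
  [0,0,-0.04,0],
  [-0.01,0.01,-0.05,0],
  [-0.03,0.03,-0.03,0],
  [-0.03,0.045,0,0],
  [-0.03,0.045,0,0],
  [-0.03,0.05,0,0],
  [-0.03,0.05,0,0],
  [-0.03,0.05,0,0],
  [-0.02,0.055,0,0],
])

```text
t: 6.08
tcp_pos: [0.5633, 0.0236, 0.1441]
tool_rot: [-3.141, -0.0, 3.14]
force: [0.3, 0.1, -1.9]
width: 0.0315
```

>>> drive_tool([
  [-0.01,0.055,0,0],
  [-0.01,0.05,0,0],
  [0,0.03,0,0],
  [0,0.02,0,0],
  [0,0,0.02,0],
  [0,0,0.03,0],
  [0,0,0.02,0],
  [0,0,0,0],
  [0,0,0,0],
])

```text
t: 7.2
tcp_pos: [0.5834, 0.1764, 0.0751]
tool_rot: [-3.142, 0.001, 3.14]
force: [0.3, -0.4, -1.1]
width: 0.0309
```

>>> drive_tool([
  [0,0.003,0.015,0],
  [0,0,0.015,0],
  [0,0,0.006,0],
  [0,0,0,0],
  [0,0,0,0],
])

```text
t: 7.82
tcp_pos: [0.5831, 0.1801, 0.0388]
tool_rot: [3.142, 0.001, 3.141]
force: [0.3, 0.5, -1.3]
width: 0.0313
```

Run:
```python
from h import *
T=cams.snapshot('top');S=cams.snapshot('side')
c=lambda d,u,v,k:cv2.resize(d['frame'][v-k:v+k,u-k:u+k],(400,400),interpolation=2)
cv2.imwrite('pics/w2.png',np.hstack([c(T,176,150,40),c(S,290,145,40)]))
s=sensors.get_state();print(s['tcp_pos'],s['force'],s['joint_positions'])
```

```text
[0.58313354 0.18021708 0.03905502] [ 0.5333342   0.10577252 -1.38851718] [-0.65721641  0.65030531  0.40702258  1.83725876 -0.36853278  0.72800545
  1.52362247]
```

View pics/w2.png

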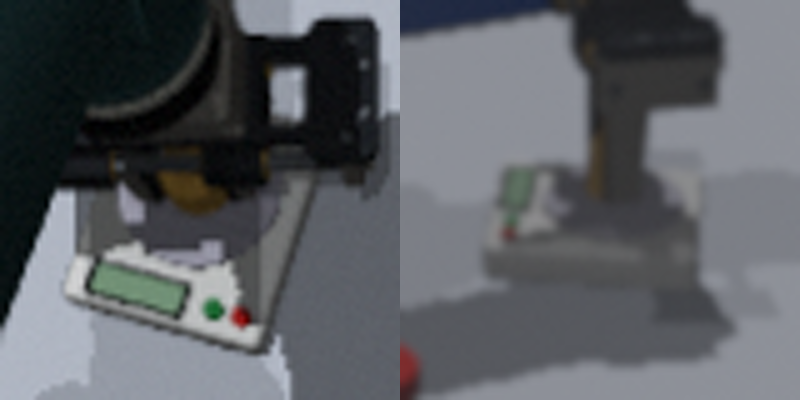

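The crops show the weight between the fingers over the pan; lowering it slowly now.

>>> drive_tool([
  [0,0,0.002,0],
  [0,0,0.001,0],
  [0,0,0.001,0],
  [0,0,0.0005,0],
  [0,0,0,0],
  [0,0,0,0],
])

```text
t: 8.68
tcp_pos: [0.5828, 0.1801, 0.0341]
tool_rot: [3.142, 0.0, 3.141]
force: [-0.3, 0.4, -1.6]
width: 0.0313
```

>>> drive_tool([
  [0,0,0.0005,0],
  [0,0,0.0005,0],
  [0,0,0,0],
  [0,0,0,0],
])

```text
t: 9.18
tcp_pos: [0.5827, 0.1802, 0.0331]
tool_rot: [-3.142, 0.0, 3.141]
force: [0.6, 1.1, -2.0]
width: 0.031
```

>>> drive_tool([
  [0,0,0.0005,0],
  [0,0,0.0005,0],
  [0,0,0,0],
  [0,0,0,0],
])

```text
t: 9.68
tcp_pos: [0.5828, 0.1802, 0.0328]
tool_rot: [3.141, 0.0, 3.141]
force: [-3.6, 0.0, 5.4]
width: 0.0315
```

Contact. Release and retreat.

>>> drive_tool([
  [0,0,0,0],
  [0,0,0,0],
  [0,0,0,0],
  [0,0,0,0],
], jaw=110)

```text
t: 10.18
tcp_pos: [0.5828, 0.1801, 0.032]
tool_rot: [-3.142, 0.0, 3.141]
force: [-0.4, -0.7, 0.4]
width: 0.0522
```

>>> drive_tool([
  [0,0,-0.02,0],
  [0,0,-0.04,0],
  [0,0,-0.04,0],
  [0.05,0,0,0],
  [0.05,0,0,0],
  [0.05,-0.01,0,0],
  [0.03,-0.014,0,0],
  [0,0,0,0],
], jaw=80)

```text
t: 11.18
tcp_pos: [0.4011, 0.1559, 0.1332]
tool_rot: [3.14, -0.0, 3.141]
force: [0.6, -0.5, 0.3]
width: 0.0629
```

Run:
```python
from h import *
T=cams.snapshot('top');S=cams.snapshot('side')
c=lambda d,u,v,k:cv2.resize(d['frame'][v-k:v+k,u-k:u+k],(400,400),interpolation=2)
cv2.imwrite('pics/w3.png',np.hstack([c(T,176,150,40),c(S,260,145,50)]))
for d,q in((T,(176,143)),(S,(290,138))):
  try:
    a,A,_=blob(d,w(*q,18),brass);print(a,A,onz(d,a,.046)[:2])
  except Exception as e: print(e)
s=sensors.get_state();print(s['tcp_pos'],s['force'])
```

```text
[174.36629692 144.8165376 ] 149.3125 [0.5836664  0.18023988]
[292.40743407 137.98856977] 103.09375 [0.5848397  0.18355232]
[0.40391039 0.15691413 0.13332883] [ 0.24421997  0.38388876 -0.59373819]
```

View pics/w3.png

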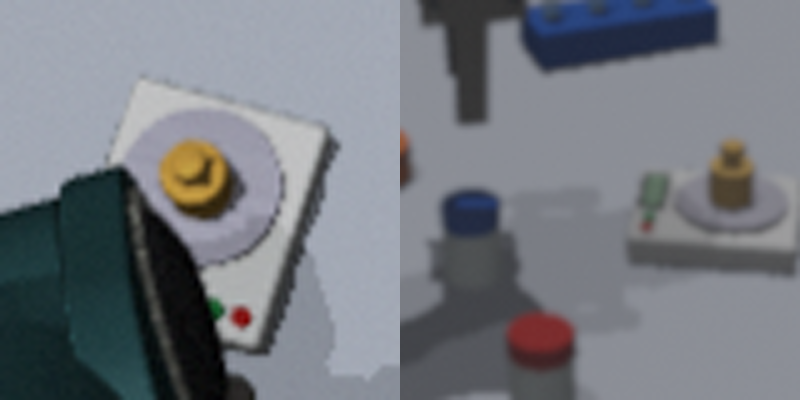

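The weight stands upright, centred on the pan. Next the blue jar.

>>> drive_tool([
  [0,0,0.04,0],
  [0,0,0.03,0],
  [0,0,0.02,0],
  [0,0,0.013,0],
  [0,0,0,0],
  [0,0,0,0],
])

```text
t: 12.02
tcp_pos: [0.4036, 0.1565, 0.0296]
tool_rot: [3.141, 0.001, 3.14]
force: [0.7, -0.2, -0.2]
width: 0.0629
```

>>> drive_tool([
  [0,0,0,0],
  [0,0,0,0],
  [0,0,0,0],
  [0,0,0,0],
  [0,0,0,0],
], jaw=190)

```text
t: 12.65
tcp_pos: [0.403, 0.1566, 0.0295]
tool_rot: [3.141, 0.001, 3.141]
force: [-0.7, -0.5, 5.9]
width: 0.0401
```

>>> drive_tool([
  [0,0,-0.02,0],
  [0,0,-0.04,0],
  [-0.02,0,-0.04,0],
  [-0.03,-0.02,0,0],
  [-0.03,-0.04,0,0],
  [-0.03,-0.05,0,0],
  [-0.03,-0.05,0,0],
  [-0.02,-0.055,0,0],
  [-0.01,-0.055,0,0],
  [-0.006,-0.04,0,0],
])

```text
t: 13.9
tcp_pos: [0.5781, -0.1568, 0.1286]
tool_rot: [-3.141, -0.001, 3.139]
force: [-0.1, -0.3, -0.3]
width: 0.0403
```

>>> drive_tool([
  [0,-0.02,0,0],
  [0,0,0.02,0],
  [0,0,0.02,0],
  [0,0,0.02,0],
  [0,0,0,0],
  [0,0,0,0],
])

```text
t: 14.65
tcp_pos: [0.5787, -0.1736, 0.0691]
tool_rot: [-3.141, 0.0, 3.141]
force: [-0.1, 0.0, -0.0]
width: 0.0402
```

>>> drive_tool([
  [0,0.0015,0.012,0],
  [0,0,0.006,0],
  [0,0,0.003,0],
  [0,0,0.001,0],
  [0,0,0,0],
  [0,0,0,0],
])

```text
t: 15.4
tcp_pos: [0.5786, -0.1725, 0.0473]
tool_rot: [-3.142, 0.0, 3.141]
force: [-0.1, -0.1, -1.0]
width: 0.0402
```

>>> drive_tool([
  [0,0,0.0005,0],
  [0,0,0.0005,0],
  [0,0,0.0005,0],
  [0,0,0,0],
  [0,0,0,0],
])

```text
t: 16.02
tcp_pos: [0.5785, -0.1724, 0.0456]
tool_rot: [3.142, 0.0, 3.141]
force: [0.1, 0.0, -0.4]
width: 0.0403
```

>>> drive_tool([
  [0,0,0.0005,0],
  [0,0,0.0005,0],
  [0,0,0,0],
  [0,0,0,0],
])

```text
t: 16.52
tcp_pos: [0.5787, -0.1724, 0.0455]
tool_rot: [3.141, 0.001, 3.141]
force: [-2.8, 1.1, 6.4]
width: 0.0401
```

>>> drive_tool([
  [0,0,0,0],
  [0,0,0,0],
  [0,0,0,0],
  [0,0,0,0],
], jaw=90)

```text
t: 17.02
tcp_pos: [0.5784, -0.1723, 0.0444]
tool_rot: [-3.142, -0.0, 3.141]
force: [-0.4, -0.8, -0.3]
width: 0.0593
```

>>> drive_tool([
  [0,0,-0.02,0],
  [0,0,-0.04,0],
  [0,0.03,-0.04,0],
  [0.01,0.06,0,0],
  [0.01,0.06,0,0],
  [0.02,0.055,0,0],
  [0.03,0.05,0,0],
  [0.03,0.05,0,0],
  [0.03,0.05,0,0],
  [0.03,0.05,0,0],
], jaw=40)

```text
t: 18.27
tcp_pos: [0.4182, 0.2345, 0.1461]
tool_rot: [3.14, 0.002, 3.14]
force: [0.4, 0.6, 0.2]
width: 0.0775
```

Run:
```python
from h import *
T=cams.snapshot('top');S=cams.snapshot('side')
c=lambda d,u,v,k:cv2.resize(d['frame'][v-k:v+k,u-k:u+k],(400,400),interpolation=2)
cv2.imwrite('pics/w4.png',np.hstack([c(T,322,150,40),c(S,320,215,50)]))
for d,q,z in((T,(322,142),.064),(S,(326,205),.072)):
  try:
    a,A,_=blob(d,w(*q,18),blue);print(a,A,onz(d,a,z)[:2])
  except Exception as e: print(e)
a,A,_=blob(T,w(122,248,20),orange);print(a,A,onz(T,a,.015))
s=sensors.get_state();print(s['tcp_pos'],s['force'])
```

```text
[326.24216471 143.30101068] 232.15625 [ 0.57874843 -0.17374793]
[327.27301728 211.89553396] 132.65625 [ 0.57614418 -0.17708008]
[121.66167115 248.21852599] 348.75 [0.3453738 0.3036952 0.015    ]
[0.41556626 0.23864981 0.14558422] [ 0.3101446  -0.03123583  0.33737694]
```

View pics/w4.png

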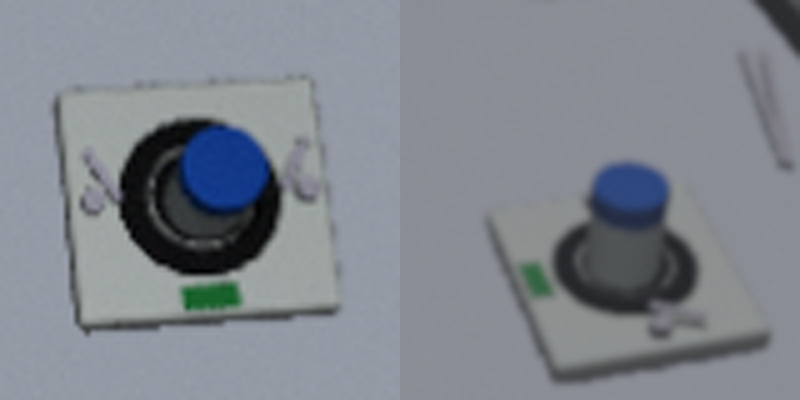

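The jar stands upright on the disc between the clips. Now the case.

>>> drive_tool([
  [0.035,0.032,0,0],
  [0.035,0.032,0,0],
  [0,0,0.04,0],
  [0,0,0.04,0],
  [0,0,0.02,0],
  [0,0,0,0],
  [0,0,0,0],
])

```text
t: 19.25
tcp_pos: [0.3499, 0.2971, 0.0458]
tool_rot: [3.14, 0.001, 3.14]
force: [-0.4, -0.5, 0.3]
width: 0.0775
```

>>> drive_tool([
  [0.004,0.005,0,0],
  [0,0,0.015,0],
  [0,0,0.015,0],
  [0,0,0.0115,0],
  [0,0,0,0],
  [0,0,0,0],
])

```text
t: 20.0
tcp_pos: [0.3451, 0.3016, 0.003]
tool_rot: [-3.141, -0.0, 3.14]
force: [0.3, -0.5, -0.2]
width: 0.0777
```

>>> drive_tool([
  [0,0,0,0],
  [0,0,0,0],
  [0,0,0,0],
  [0,0,0,0],
  [0,0,0,0],
], jaw=150)

```text
t: 20.62
tcp_pos: [0.345, 0.3021, 0.0033]
tool_rot: [3.141, 0.0, 3.141]
force: [-1.0, 0.3, 3.3]
width: 0.0514
```

>>> drive_tool([
  [0,0,-0.02,0],
  [0,0,-0.03,0],
  [-0.03,0,-0.03,0],
  [-0.05,0,0,0],
  [-0.05,-0.003,0,0],
  [-0.05,-0.003,0,0],
  [-0.05,-0.003,0,0],
  [-0.03,-0.003,0,0],
  [-0.012,0,0.02,0],
  [0,0,0.02,0],
])

```text
t: 21.88
tcp_pos: [0.6171, 0.2889, 0.0417]
tool_rot: [-3.141, -0.0, 3.14]
force: [0.2, 0.2, -1.6]
width: 0.051
```

>>> drive_tool([
  [0,0,0.02,0],
  [0,0,0.01,0],
  [0,0,0,0],
  [0,0,0,0],
])

```text
t: 22.38
tcp_pos: [0.6173, 0.2899, 0.0139]
tool_rot: [3.141, 0.001, 3.141]
force: [-0.1, 1.0, -0.7]
width: 0.0512
```

>>> drive_tool([
  [0,0,0.005,0],
  [0,0,0.003,0],
  [0,0,0.001,0],
  [0,0,0.0005,0],
  [0,0,0,0],
  [0,0,0,0],
])

```text
t: 23.12
tcp_pos: [0.617, 0.2896, 0.0037]
tool_rot: [3.142, 0.0, 3.141]
force: [-0.1, -0.6, -1.2]
width: 0.0515
```

>>> drive_tool([
  [0,0,0.0005,0],
  [0,0,0.0005,0],
  [0,0,0.0005,0],
  [0,0,0,0],
  [0,0,0,0],
])

```text
t: 23.75
tcp_pos: [0.617, 0.2896, 0.0034]
tool_rot: [3.141, -0.0, 3.141]
force: [-3.0, -1.6, 7.8]
width: 0.0515
```

>>> drive_tool([
  [0,0,0,0],
  [0,0,0,0],
  [0,0,0,0],
  [0,0,0,0],
], jaw=65)

```text
t: 24.25
tcp_pos: [0.6168, 0.2896, 0.0019]
tool_rot: [-3.141, -0.0, 3.141]
force: [-0.2, 0.2, -0.2]
width: 0.0685
```

>>> drive_tool([
  [0,0,-0.03,0],
  [0,0,-0.06,0],
  [0,0,-0.06,0],
  [0.04,-0.045,0,0],
  [0.04,-0.045,0,0],
  [0.04,-0.045,0,0],
  [0.03,-0.05,0,0],
  [0.02,-0.055,0,0],
  [0.016,-0.055,0,0],
  [0.01,-0.055,0,0],
])

```text
t: 25.5
tcp_pos: [0.4198, -0.0616, 0.1524]
tool_rot: [3.141, 0.001, 3.141]
force: [0.8, -1.1, -0.8]
width: 0.0687
```

>>> drive_tool([
  [0,-0.055,0,0],
  [0,-0.052,0,0],
  [0,0,0.04,0],
  [0,0,0.03,0],
  [0,0,0.02,0],
  [0,0,0,0],
  [0,0,0,0],
], jaw=90)

```text
t: 26.38
tcp_pos: [0.4209, -0.1675, 0.0628]
tool_rot: [-3.141, 0.001, 3.141]
force: [-0.2, -0.6, 0.4]
width: 0.0597
```

Run:
```python
from h import *
T=cams.snapshot('top');S=cams.snapshot('side')
c=lambda d,u,v,k:cv2.resize(d['frame'][v-k:v+k,u-k:u+k],(400,400),interpolation=2)
cv2.imwrite('pics/w5.png',np.hstack([c(T,155,142,45),c(S,255,225,50)]))
a,A,h=blob(T,w(132,136,20),orange);print(a,A,onz(T,a,.015)[:2],onz(T,a,.03)[:2])
s=sensors.get_state();print(s['tcp_pos'],s['force'],s['t'])
```

```text
[131.29421605 134.84276684] 323.8125 [0.62046312 0.29225385] [0.61535724 0.28810938]
[ 0.42124502 -0.16735081  0.06303007] [ 0.41028112  0.61015383 -0.02813665] 26.475
```

View pics/w5.png

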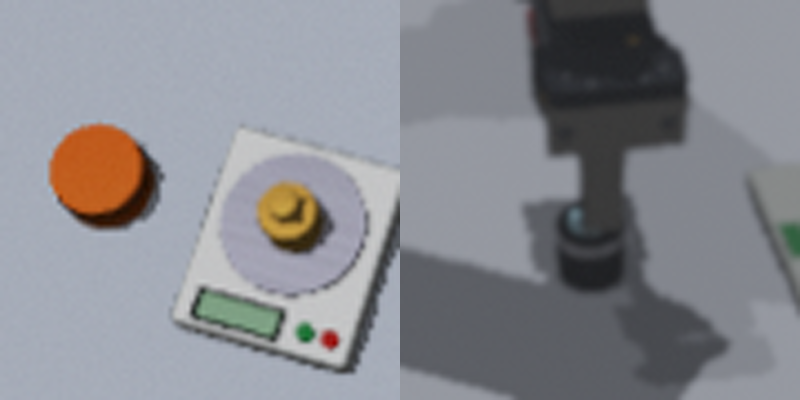

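The case is left of the balance with a clear gap, and the weight is upright at the pan centre. The fingers are over the loupe.

>>> drive_tool([
  [0,0,0.02,0],
  [0,0,0.02,0],
  [0,0,0.017,0],
  [0,0,0,0],
  [0,0,0,0],
])

```text
t: 27.1
tcp_pos: [0.4208, -0.1675, 0.0055]
tool_rot: [-3.141, 0.001, 3.14]
force: [0.3, 0.0, 0.4]
width: 0.0594
```

>>> drive_tool([
  [0,0,0,0],
  [0,0,0,0],
  [0,0,0,0],
  [0,0,0,0],
  [0,0,0,0],
], jaw=190)

```text
t: 27.72
tcp_pos: [0.4207, -0.1672, 0.0054]
tool_rot: [3.141, 0.001, 3.141]
force: [-1.2, 0.0, 6.3]
width: 0.0355
```

>>> drive_tool([
  [0,0,-0.03,0],
  [0,0,-0.05,0],
  [0,0,-0.05,0],
  [-0.01,0.05,0,0],
  [-0.016,0.055,0,0],
  [-0.02,0.055,0,0],
  [-0.03,0.05,0,0],
  [-0.03,0.05,0,0],
  [-0.03,0.05,0,0],
  [-0.03,0.05,0,0],
])

```text
t: 28.98
tcp_pos: [0.5873, 0.1943, 0.1347]
tool_rot: [-3.141, -0.0, 3.141]
force: [1.0, -0.6, -0.5]
width: 0.0356
```

>>> drive_tool([
  [-0.015,0.05,0,0],
  [-0.014,0.045,0,0],
  [0,0,0.03,0],
  [0,0,0.03,0],
  [0,0,0.02,0],
  [0,0,0.01,0],
  [0,0,0,0],
  [0,0,0,0],
])

```text
t: 29.98
tcp_pos: [0.6167, 0.2877, 0.0462]
tool_rot: [3.141, 0.002, 3.141]
force: [-1.0, 0.2, -0.3]
width: 0.0352
```

Run:
```python
from h import *
T=cams.snapshot('top');S=cams.snapshot('side')
c=lambda d,u,v,k:cv2.resize(d['frame'][v-k:v+k,u-k:u+k],(400,400),interpolation=2)
cv2.imwrite('pics/w6.png',np.hstack([c(T,132,134,35),c(S,282,105,35)]))
s=sensors.get_state();print(s['tcp_pos'],s['force'],s['t'],proj(S,[.617,.289,.03]))
```

```text
[0.61660014 0.28788627 0.04631702] [-0.11894606 -0.01689241 -0.94346148] 30.075 [294.88806104 124.83952223]
```

View pics/w6.png

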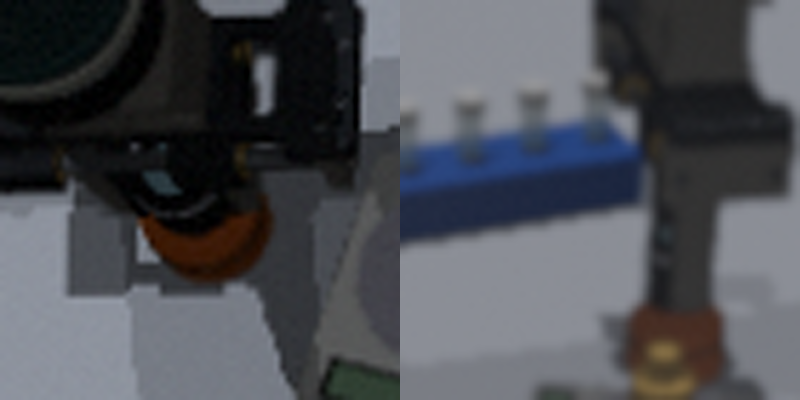

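The loupe hangs just above the case and looks centred (side crop: finger about 682, case about 678). Lowering.

>>> drive_tool([
  [0,0.0015,0.005,0],
  [0,0,0.003,0],
  [0,0,0.001,0],
  [0,0,0.0005,0],
  [0,0,0,0],
  [0,0,0,0],
])

```text
t: 30.82
tcp_pos: [0.6159, 0.2891, 0.0356]
tool_rot: [3.142, 0.0, 3.141]
force: [0.2, -0.4, 1.6]
width: 0.0351
```

>>> drive_tool([
  [0,0,0.0005,0],
  [0,0,0.0005,0],
  [0,0,0.0005,0],
  [0,0,0,0],
  [0,0,0,0],
])

```text
t: 31.45
tcp_pos: [0.616, 0.2891, 0.0354]
tool_rot: [3.141, 0.0, 3.141]
force: [-2.5, -0.8, 9.7]
width: 0.0353
```

>>> drive_tool([
  [0,0,-0.001,0],
  [0,0,0,0],
  [0,0,0,0],
])

```text
t: 31.82
tcp_pos: [0.616, 0.2892, 0.0355]
tool_rot: [3.141, 0.0, 3.141]
force: [-1.9, -0.0, 4.9]
width: 0.0357
```

>>> drive_tool([
  [0,0,0,0],
  [0,0,0,0],
  [0,0,0,0],
  [0,0,0,0],
], jaw=100)

```text
t: 32.33
tcp_pos: [0.6158, 0.2891, 0.0349]
tool_rot: [-3.141, -0.0, 3.141]
force: [0.5, 0.4, -0.2]
width: 0.0557
```

>>> drive_tool([
  [0,0,-0.02,0],
  [0,0,-0.04,0],
  [0,0,-0.06,0],
  [0.05,-0.03,-0.02,0],
  [0.05,-0.035,0,0],
  [0.05,-0.035,0,0],
  [0.04,-0.04,0,0],
  [0,-0.06,0,0],
  [0,-0.06,0,0],
  [0,0,0,0],
])

```text
t: 33.58
tcp_pos: [0.4258, 0.0255, 0.1765]
tool_rot: [3.14, 0.002, 3.132]
force: [0.5, 1.1, 0.4]
width: 0.0557
```

Run:
```python
from h import *
T=cams.snapshot('top');S=cams.snapshot('side')
cv2.imwrite('pics/w7.png',np.hstack([cv2.resize(T['frame'][90:270,80:360],(400,257),interpolation=2),cv2.resize(S['frame'][80:280,180:400],(400,364),interpolation=2)[:257]]))
a,A,h=blob(T,w(132,136,20),orange);print('case hull',a,A,onz(T,a,.022)[:2])
a,A,h=blob(T,w(132,130,16),dark);print('loupe',a,A,onz(T,a,.048)[:2])
a,A,h=blob(T,w(252,210,16),red);print('red',a,A,onz(T,a,.048)[:2])
s=sensors.get_state();print(s['tcp_pos'],s['force'],s['t'])
c=lambda d,u,v,k:cv2.resize(d['frame'][v-k:v+k,u-k:u+k],(400,400),interpolation=2)
cv2.imwrite('pics/w8.png',np.hstack([c(T,145,140,45),c(S,294,120,35)]))
```

```text
case hull [132.12598531 136.0209254 ] 261.65625 [0.61503768 0.28811604]
loupe [129.42965361 132.24912087] 247.34375 [0.61577043 0.28795478]Traceback (most recent call last):
  File "<stdin>", line 6, in <module>
  File "h.py", line 15, in blob
    n,l,st,ce=cv2.connectedComponentsWithStats(m);i=1+np.argmax(st[1:,4])
                                                      ~~~~~~~~~^^^^^^^^^^
    return _wrapfunc(a, 'argmax', axis=axis, out=out, **kwds)
    return bound(*args, **kwds)
ValueError: attempt to get argmax of an empty sequence
```

Run:
```python
from h import *
T=cams.snapshot('top');S=cams.snapshot('side')
a,A,h=blob(S,w(245,181,16),red);print('red side',a,A)
c=lambda d,u,v,k:cv2.resize(d['frame'][v-k:v+k,u-k:u+k],(400,400),interpolation=2)
cv2.imwrite('pics/w8.png',np.hstack([c(T,145,140,45),c(S,285,160,80)]))
```

```text
Traceback (most recent call last):
  File "h.py", line 15, in blob
    n,l,st,ce=cv2.connectedComponentsWithStats(m);i=1+np.argmax(st[1:,4])
                                                      ~~~~~~~~~^^^^^^^^^^
ValueError: attempt to get argmax of an empty sequence
```

The gripper hides the red jar, so I'll move it aside.

>>> drive_tool([
  [0,-0.06,0,0],
  [0,-0.06,0,0],
  [0,-0.06,0,0],
  [0,-0.06,0,0],
  [0.01,-0.06,0,0],
  [0,0,0,0],
  [0,0,0,0],
])

```text
t: 34.65
tcp_pos: [0.4159, -0.2694, 0.1747]
tool_rot: [3.141, -0.001, -3.141]
force: [-0.0, 0.3, 0.1]
width: 0.0557
```

Run:
```python
from h import *
T=cams.snapshot('top');S=cams.snapshot('side')
c=lambda d,u,v,k:cv2.resize(d['frame'][v-k:v+k,u-k:u+k],(400,400),interpolation=2)
cv2.imwrite('pics/w8.png',np.hstack([c(T,145,140,45),c(S,285,160,80)]))
for d,q in((S,(245,181)),(T,(252,210))):
  try:
    a,A,h=blob(d,w(*q,16),red);print('red',a,A,onz(d,a,.048)[:2])
  except ValueError:print('hidden')
```

```text
red [239.37439173 178.81417275] 8.5625 [0.41603988 0.00632052]
red [252.5803379  209.45770839] 241.6875 [ 0.42835894 -0.00090713]
```

View pics/w8.png

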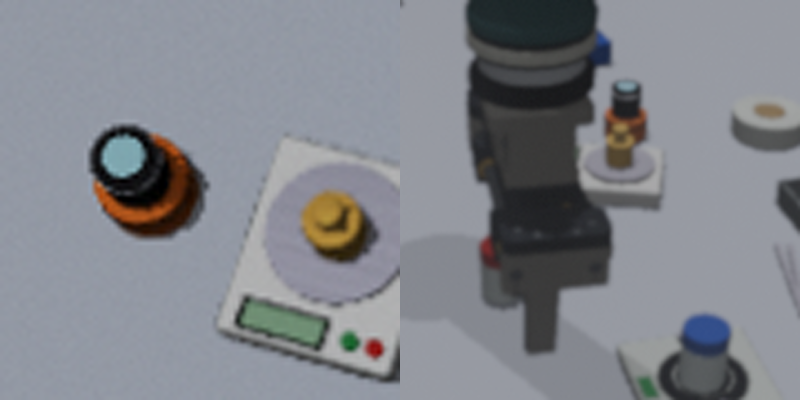

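The loupe stands upright and centred on the case. The weight and blue jar are in place, and the top camera puts the red jar at the same pixel as before (252.6, 209.4). Handing in.

```bash
python3 -c "
from cell import r
print(r.finish_job())"
```

```text
the job is handed in; nothing more can be done
None
```

The job is done and handed in, about 35 s in. I placed the weight on the pan, the blue jar on the stage disc, the case left of the balance and the loupe on the case, in that order. Each was lowered slowly until the force showed contact, then released.

**Last checks**
- **Weight:** upright, within about 2 mm of the pan centre in the top view. The side view put it about 4 mm off in y, and I took the top view as the better one.
- **Blue jar:** upright between the clips, within about 3 mm of the disc centre. The side view again disagreed slightly, by about 4 mm in y.
- **Case:** within about 3 mm of the spot I worked out, which gives roughly 40 mm of clear bench. I did not measure the gap separately.
- **Loupe:** upright and centred on the case to within about 2 mm.
- **Red jar:** unmoved; the top camera gives the same position to 0.1 mm. The final side check was no use because the arm hid most of the jar.

The highest contact force I saw at the end of a move was about 10 N. The arm finished clear of everything.

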